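# Stroke check of a spring-backed tilt mount

### The job

Check the two spring corners of the tilt mount one at a time: press the orange corner pad straight down with the fingertips until the needle of the dial on that side stands in its orange band, keep it there for about a second, then let the corner spring all the way back; after that do the same with the blue pad and the blue band. Never drive a needle past its band. Nothing is to be grasped or lifted: do not shift the mount or turn the bands, and leave the vial, the eyepiece and the cap beside it alone.

Things in the scene. Friction and masses are not known exactly. Their poses are not given: they have to be found in the camera images.
- tilt_mount: Loose, heavy (about 2 kg) tilt mount on rubber feet: dark steel base plate 150 (x, -70 to +80) x 136 (y, -68 to +68) mm, its top face 14 mm above the table. Origin on the table under the base; z up, -x its front (about towards the robot), +y its left. Two round dials, 66 mm diameter, stand side by side at its back, up to 95 mm high, leaning back so that they face up and to the front.
- orange_pad: Orange pad, 28 mm diameter, 7 mm thick, at the front of the right-hand sprung corner plate (x -52, y -42 mm of the mount); origin at the centre of its top face, 59 mm above the table at rest. Pressed straight down it sinks by 70 mm x sin(orange_tilt); starts to move at about 2.3 N, needs about 7 N at 0.2 rad.
- blue_pad: Blue pad, the same at the front of the left-hand corner plate (x -52, y +42 mm of the mount); origin at the centre of its top face. It sinks by 70 mm x sin(blue_tilt), same spring.
- orange_tilt (a joint): Tilt of the right-hand aluminium corner plate, rad: 0 at rest (against its stop), grows as the orange pad is pressed, stop at 0.30. Spring 1.6 N m/rad, preloaded with 0.16 N m. The plate is 26 mm wide and hinged at its back (x +18, z 50 mm of the mount), 70 mm behind the pad; a fixed round mirror lies between the two plates.
- blue_tilt (a joint): Tilt of the left-hand corner plate, rad: the same for the blue pad.
- orange_needle (a joint): Angle of the black needle of the right-hand dial (orange dot), rad: 0 at rest, pointing up and left 0.9 rad off the dial's upright; turns clockwise as seen from the front, 6 x orange_tilt.
- blue_needle (a joint): Angle of the black needle of the left-hand dial (blue dot), rad: the same, 6 x blue_tilt.
- orange_band (a joint): Angle of the middle of the orange band on the right-hand dial, rad, on the same scale as orange_needle; set anew at each start between 0.45 and 1.35; stiff, stays as set. The band is 0.52 rad wide; the needle is in it when within 0.25 rad of its middle.
- blue_band (a joint): Angle of the middle of the blue band on the left-hand dial: the same for blue_needle.
- orange_needle_tip (a point): Tip of the right-hand dial's needle, 26 mm from its axis.
- blue_needle_tip (a point): Tip of the left-hand dial's needle, 26 mm from its axis.
- orange_mark (a point): Middle of the orange band, 26 mm from the dial's axis. Its z points outward from the dial's axis, its y along the rim against the needle's motion (the tip's y in this frame is positive before the mark, negative past it), x into the dial.
- blue_mark (a point): Middle of the blue band; the same for the left-hand dial.
- vial: White-capped glass vial, 27 mm diameter, 64 mm high, standing loose to the right of the mount; origin at the centre of its underside. To be left alone.
- eyepiece: Black spare eyepiece, 38 mm diameter, 50 mm high, standing loose to the left of the mount; origin at the centre of its underside. To be left alone.
- cap: Whitish cap, open on top, 34 mm diameter, 30 mm high, loose farther to the right; origin at the centre of its underside. To be left alone.

How it is judged:
By the outcome, as a careful person would: the job done as asked, in the order asked, and still so for the second after the job is handed in, with the robot touching nothing.
It also fails if it takes over 51 s, if anything falls off the work surface, if the arm or the gripper's body presses on something with over 40 N, if the wrist force passes 120 N, or if a joint passes its speed limit or range.

### The arm

A 7-joint arm with a two-finger parallel gripper is mounted at the origin on a cart in front of the work surface, level with it; the furniture and walls round the work are solid. World frame = base frame: x ahead of the robot, y to its left, z up, the work surface at z = 0. Lengths are in m, angles in rad, forces in N, time in s.
With the tool pointing down it reaches from about 0.425 to 0.925 m from the base axis. Payload 6.8 kg.
Tool frame: the origin (TCP) lies on the front face of the gripper's body, between the roots of the fingers; the fingertips stand 73 mm ahead of it and the grasp point (between the pads) lies 54 mm ahead of it (tcp_to_tips is the distance from the TCP to the fingertips, in m); z points along the fingers, x is the direction in which the jaws open and shut, and the axes are right-handed (so a half turn about z gives the same grasp; the last joint's range is limited). The gripper opens to 85 mm and grips with 20 to 120 N. Pads are 22 mm wide; open, the fingers measure 114 mm over their backs; the gripper's body (76 mm by 85 mm) begins 54 mm behind the grasp point. The pads swing forward as they close: fully open they stand 13 mm farther back than shut.
Start: joints at [-1.238, 0.477, 0.022, 1.555, -0.011, 1.109, -0.083], TCP at [0.288, 0.61, 0.304] pointing down, gripper open.
Joint ranges: [-2.96, 2.96], [-0.34, 2.1], [-1.41, 1.46], [0.24, 2.44], [-1.37, 4.51], [0.17, 1.92], [-2.96, 2.96]. Speed limits (rad/s): [2.39, 2.39, 3.14, 3.14, 3.14, 3.14, 3.14].

### API

Orientations are given as a unit quaternion [w, x, y, z].
In Python, from station import get_obs, read_camera, hand_in, look_for, silhouettes, tcp_to_tips gives the robot as it stands. The module is installed in compiled form; this text tells all that it offers.
- The arm moves only by the tool apply_moves, never from a script. Its argument "moves" is a list of rows, each a list of 3 entries, a list of its own where there are three numbers: the shift along the tool's x, y, z in units of 25 mm (1.0 is 25 mm), then the turn, a rotation vector about the tool's x, y, z in units of 10 degrees (1.0 is 10 degrees), then the gripper's target within -1 to 1 (fully open at 1, half-way at 0, shut at -1). In form: [[[dx, dy, dz], [rx, ry, rz], jaw], ...]. A call has 1 to 20 rows; each row is the pose to reach, as a shift and turn from the pose commanded when the call began, along the tool's axes at that moment; what a row does not reach only later rows make up. A row lasts 1/8 s, in which the tool goes at most 62.5 mm and 10.7 degrees, less where a joint would pass 70% of its speed; a pose out of reach is approached as far as the arm can. A call with a gripper value outside its range is refused whole. The fingers move at their own pace and stop on an object; "force" is the grip in N (left out, the last holds). Time passes only in rows, so rows that repeat a pose let the fingers close. It gives the time, the measured TCP pose, the force and the opening at its end, in the units of the state.
- get_obs(): the state, without advancing time (a new reading comes with each control period).
- read_camera(name): name is "scene" or "top"; returns a dict with "color" (420x560x3 uint8, red, green, blue), "mtx" (3x3 intrinsics, pixels), "k1" (the pictures are not rectified: a ray, as slopes to the right and down, at radius r is drawn at 1 + k1 r^2 times it, then the intrinsics apply), "eye" and "rotation" of the camera in the world. Camera axes: x right, y up, looking along -z (the intrinsics and any distortion apply to the point x, -y, -z); pixel columns grow to the right and rows downward; lengths in m; the calibration is good to about 2 mm. A picture is of the moment at which its call begins. There is no depth.
- hand_in(): hands the job in, once; it reports no verdict.
Trained networks look in the newest picture that a camera, given by its name, has taken for a name from the list of things; names that differ only in an ending like _2 or _b are one class to them, and where a whole thing is asked for, a point or a joint stands for the part that bears it (a point fixed in the world has none). Each returns a list of dicts, best first, with "conf" (0 to 1); they miss things now and then, are a little off and sometimes report something else, mostly with a low value. They report only what shows in the picture. A call takes as long as a camera call.
- look_for(camera, query): "pixel" ([row, column] in pixels, amid what is visible of it).
- silhouettes(camera, query): "mask" (420x560 bool, what is visible of it) and "pixel" ([row, column] in pixels, amid what is visible of it).
The state is a dict: "t": time; "q": joint angles; "joint_vel": joint speeds; "joint_torque": joint torques, N m; "eef_pos": TCP position; "tool_rot": TCP orientation; "contact_force": force on the tool from outside, world axes, zero at the start; "torque": the same for the moment, N m; "gripper_width": opening from 0.0 (shut) to 1.0 (fully open).
Only numpy, scipy, OpenCV 4.12 (cv2) and the standard library are available. Lean on these libraries where they do the work, as an engineer would, in place of code of your own. Each camera call takes 0.05 s, during which the arm holds its last target.

## Working session

There is one attempt and no reset: what is moved stays moved. The work goes in short steps, Python scripts to look and compute and a tool call to move; the robot and the scene stay as the last step left them, time stands still between calls to the robot, and variables do not carry over. Pictures are saved under pics/ and viewed, and the job is handed in when it is done.

Besides the shell and the picture viewer there is one more tool, called as a command line: name --argument value ..., lists and objects as JSON in quotes. apply_moves: Moves the arm, as the interface text tells. Its arguments: {"type":"object","properties":{"moves":{"type":"array"},"force":{"type":"number"}},"required":["moves"]}

```bash
mkdir -p pics
cat > h.py <<'E'
import numpy as np,cv2
from station import *
def snap(c,fn):
    d=read_camera(c); cv2.imwrite('pics/'+fn,d['color'][:,:,::-1]); return d
def ray(d,px):
    r,c=px; K=np.array(d['mtx']);k=d['k1']
    u=np.array([(c-K[0,2])/K[0,0],(r-K[1,2])/K[1,1]]);s=u.copy()
    for _ in range(30): s=u/(1+k*(s@s))
    R=np.array(d['rotation']); v=R@np.array([s[0],-s[1],-1.]); return np.array(d['eye']),v/np.linalg.norm(v)
def atz(d,px,z):
    e,v=ray(d,px); return e+v*(z-e[2])/v[2]
def proj(d,p):
    R=np.array(d['rotation']);q=R.T@(np.array(p)-np.array(d['eye']));s=np.array([q[0]/-q[2],-q[1]/-q[2]])
    s=s*(1+d['k1']*(s@s));K=np.array(d['mtx']);return np.array([K[1,1]*s[1]+K[1,2],K[0,0]*s[0]+K[0,2]])
def tri(a,b):
    (e,v),(f,w)=a,b
    A=np.stack([v,-w],1);t=np.linalg.lstsq(A,f-e,rcond=None)[0]
    p,q=e+v*t[0],f+w*t[1];return (p+q)/2,np.linalg.norm(p-q)
E
python3 - <<'E'
from h import *
a=snap('scene','s0.png');b=snap('top','t0.png')
o=get_obs();print(o['t'],o['eef_pos'],o['tool_rot'],o['contact_force'],o['gripper_width'],tcp_to_tips)
print(a['eye'],b['eye'],a['mtx'],b['mtx'])
for n in ['orange_pad','blue_pad','orange_needle_tip','blue_needle_tip','orange_mark','blue_mark','tilt_mount','vial','eyepiece','cap']:
    P=[look_for(c,n)[:2] for c in('scene','top')]
    print(n,[[(np.round(x['pixel']),round(x['conf'],2)) for x in p] for p in P])
    if P[0] and P[1]: print('   ',tri(ray(a,P[0][0]['pixel']),ray(b,P[1][0]['pixel'])))
E
```

```text
0.1 [0.28784054 0.61008082 0.30300184] [ 5.11329497e-04  8.44592127e-01  5.35409581e-01 -6.76320561e-04] [ 0.68227838  0.24121452 -0.16688451] 0.9998669352001658 0.0726
[-0.07132112 -0.58083255  0.58603892] [ 0.36946774 -0.25603283  1.08111333] [[497.79116501   0.         278.58356467]
 [  0.         497.79116501 210.62762235]
 [  0.           0.           1.        ]] [[539.7672502    0.         282.33739908]
 [  0.         539.7672502  219.8856084 ]
 [  0.           0.           1.        ]]
orange_pad [[(array([224., 258.]), 0.5)], [(array([246., 274.]), 0.64)]]Traceback (most recent call last):
  File "<stdin>", line 8, in <module>
  File "h.py", line 9, in ray
    R=np.array(d['rotation']); v=R@np.array([s[0],-s[1],-1.]); return np.array(d['eye']),v/np.linalg.norm(v)
                                 ~^~~~~~~~~~~~~~~~~~~~~~~~~~~
ValueError: matmul: Input operand 1 has a mismatch in its core dimension 0, with gufunc signature (n?,k),(k,m?)->(n?,m?) (size 3 is different from 4)
```

```bash
sed -i "s/np.array(d\['rotation'\])/Q(d['rotation'])/" h.py
cat >> h.py <<'E'
from scipy.spatial.transform import Rotation as Ro
def Q(q): q=np.array(q); return Ro.from_quat([q[1],q[2],q[3],q[0]]).as_matrix()
E
python3 - <<'E'
from h import *
a=snap('scene','s0.png');b=snap('top','t0.png')
for n in ['orange_pad','blue_pad','orange_needle_tip','blue_needle_tip','orange_mark','blue_mark','tilt_mount','vial','eyepiece','cap']:
    P=[look_for(c,n)[:2] for c in('scene','top')]
    print(n,[[(np.round(x['pixel']),round(x['conf'],2)) for x in p] for p in P])
    if P[0] and P[1]: print('   ',tri(ray(a,P[0][0]['pixel']),ray(b,P[1][0]['pixel'])))
print(get_obs()['t'])
E
```

```text
orange_pad [[(array([223., 258.]), 0.66)], [(array([211., 276.]), 0.75), (array([247., 274.]), 0.73)]]
    (array([ 0.53191633, -0.19316209,  0.00438539]), np.float64(0.051995730087250655))
blue_pad [[], [(array([222., 237.]), 0.59)]]
orange_needle_tip [[], []]
blue_needle_tip [[], []]
orange_mark [[], []]
blue_mark [[], []]
tilt_mount [[(array([209., 290.]), 0.69)], [(array([212., 275.]), 0.67)]]
    (array([ 0.54272581, -0.21723865,  0.03582678]), np.float64(0.012042542009709905))
vial [[(array([253., 288.]), 0.95)], [(array([256., 310.]), 0.47)]]
    (array([ 0.45268246, -0.27783583,  0.0287461 ]), np.float64(0.006440621972570724))
eyepiece [[(array([182., 240.]), 0.53)], [(array([201., 221.]), 0.92), (array([264., 381.]), 0.16)]]
    (array([ 0.56039684, -0.10506423,  0.04488773]), np.float64(0.0032894876362682306))
cap [[(array([295., 362.]), 0.84)], [(array([264., 380.]), 0.69)]]
    (array([ 0.4385601 , -0.41639842,  0.0154486 ]), np.float64(0.004329221861286771))
1.3
```

View pics/s0.png

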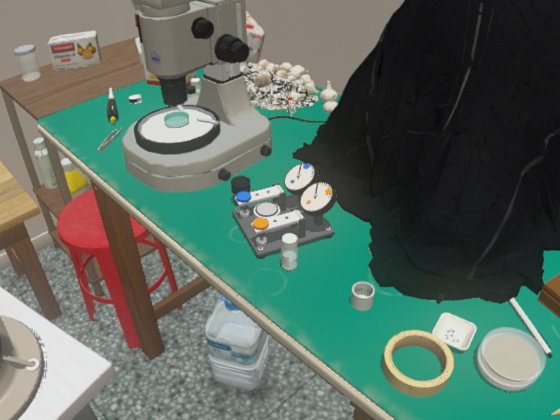

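View pics/t0.png

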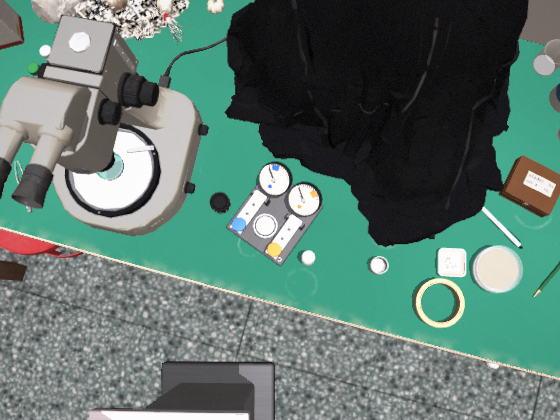

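Run:
```python
import cv2
from h import *
s=cv2.imread('pics/s0.png')[140:280,215:355];t=cv2.imread('pics/t0.png')[150:275,205:330]
cv2.imwrite('pics/zs.png',cv2.resize(s,(700,700)[:2],interpolation=2) if 0 else cv2.resize(s,(600,600),interpolation=cv2.INTER_CUBIC))
cv2.imwrite('pics/zt.png',cv2.resize(t,(600,600),interpolation=cv2.INTER_CUBIC))
a=read_camera('scene');b=read_camera('top')
print(proj(b,[0,0,0]),proj(a,[0.288,.61,.3]))
for px in [(60,160),(0,100),(40,80),(190,185),(225,130),(100,45),(180,15)]: print(px,[atz(b,px,z).round(3).tolist() for z in(0,.1,.25)])
for px,_ in [((115,235),0),((150,255),0),((0,180),0),((45,235),0),((100,175),0)]: print(px,atz(a,px,0).round(3))
for px in [(150,310),(180,345),(60,345)]: print('cloth',px,[atz(a,px,z).round(3).tolist() for z in (0,.1)])
for nm,d in(('s',a),('t',b)):
  hsv=cv2.cvtColor(d['color'],cv2.COLOR_RGB2HSV);r0=slice(140,275);c0=slice(205,350)
  for cn,lo,hi in(('or',(10,130,120),(25,255,255)),('bl',(100,120,100),(118,255,255))):
    m=np.zeros((420,560),np.uint8);m[r0,c0]=cv2.inRange(hsv,lo,hi)[r0,c0]
    n,l,st,ce=cv2.connectedComponentsWithStats(m)
    print(nm,cn,[(st[i,4],ce[i][::-1].round(1).tolist()) for i in range(1,n) if st[i,4]>3])
```

```text
[490.49334671 166.04122619] [  58.64319544 -100.39559811]
(60, 160) [[0.88, 0.038, 0.0], [0.833, 0.011, 0.1], [0.762, -0.03, 0.25]]
(0, 100) [[1.028, 0.181, 0.0], [0.967, 0.14, 0.1], [0.876, 0.08, 0.25]]
(40, 80) [[0.933, 0.219, 0.0], [0.881, 0.175, 0.1], [0.802, 0.109, 0.25]]
(190, 185) [[0.593, -0.026, 0.0], [0.572, -0.047, 0.1], [0.541, -0.079, 0.25]]
(225, 130) [[0.521, 0.087, 0.0], [0.507, 0.055, 0.1], [0.486, 0.007, 0.25]]
(100, 45) [[0.795, 0.288, 0.0], [0.756, 0.238, 0.1], [0.697, 0.162, 0.25]]
(180, 15) [[0.618, 0.341, 0.0], [0.595, 0.286, 0.1], [0.561, 0.203, 0.25]]
(115, 235) [0.859 0.122 0.   ]
(150, 255) [ 0.737 -0.02   0.   ]
(0, 180) [1.712 1.046 0.   ]
(45, 235) [1.302 0.438 0.   ]
(100, 175) [0.853 0.323 0.   ]
cloth (150, 310) [[0.8, -0.129, 0.0], [0.651, -0.206, 0.1]]
cloth (180, 345) [[0.73, -0.249, 0.0], [0.593, -0.306, 0.1]]
cloth (60, 345) [[1.358, 0.042, 0.0], [1.114, -0.064, 0.1]]
s or [(np.int32(26), [190.8, 328.1]), (np.int32(6), [201.5, 308.0]), (np.int32(143), [223.2, 260.0])]
s bl [(np.int32(21), [165.5, 306.0]), (np.int32(6), [181.2, 291.8]), (np.int32(130), [195.9, 243.0])]
t or [(np.int32(24), [193.3, 313.2]), (np.int32(7), [206.3, 299.0]), (np.int32(131), [248.8, 273.0])]
t bl [(np.int32(26), [167.3, 275.3]), (np.int32(7), [186.0, 269.3]), (np.int32(146), [224.0, 238.3])]
```

View pics/zs.png

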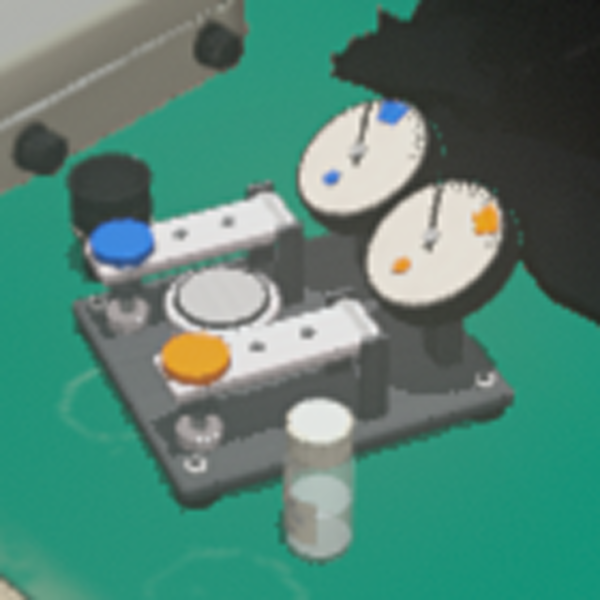

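View pics/zt.png

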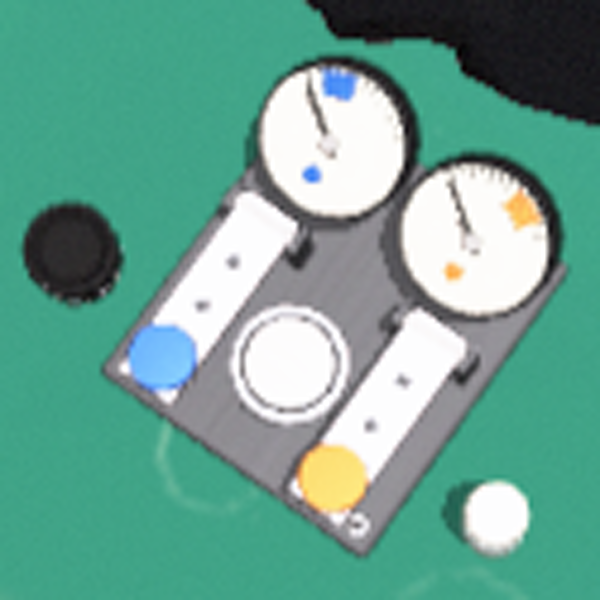

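```bash
cat > m.py <<'E'
from h import *
a=read_camera('scene');b=read_camera('top')
S=lambda x,y:(140+(y+.5)/600*140-.5,215+(x+.5)/600*140-.5)
T=lambda x,y:(150+(y+.5)/600*125-.5,205+(x+.5)/600*125-.5)
po=tri(ray(a,(223.2,260)),ray(b,(248.8,273)));pb=tri(ray(a,(195.9,243)),ray(b,(224,238.3)))
print('pads',po,pb,np.linalg.norm(po[0]-pb[0]))
P=[]
for (s,t) in (((223.2,260),(248.8,273)),((195.9,243),(224,238.3))):
    print(atz(a,s,.059),atz(b,t,.059))
d=pb[0]-po[0]; yaw=np.arctan2(-d[0],d[1]);print('yaw',yaw)
ex=np.array([np.cos(yaw),np.sin(yaw),0]);ey=np.array([-np.sin(yaw),np.cos(yaw),0])
o=(po[0]+pb[0])/2+ex*.052;print('origin',o)
pts={'o':dict(hub=(S(431,238),T(474,243)),tip=(S(442,187),T(453,180)),band=((190.8,328.1),(193.3,313.2)),dot=((201.5,308),(206.3,299))),
'b':dict(hub=(S(358,152),T(330,146)),tip=(S(370,104),T(309,77)),band=((165.5,306),(167.3,275.3)),dot=((181.2,291.8),(186,269.3)))}
for k,v in pts.items():
    p={n:tri(ray(a,s),ray(b,t)) for n,(s,t) in v.items()}
    for n in p: q=p[n][0]-o; print(k,n,np.round([q@ex,q@ey,p[n][0][2]],4),p[n][1].round(4))
    h=p['hub'][0]
    up=h-p['dot'][0];up-=ey*(up@ey);L=np.arctan2(up[2],up@ex);print('lean',L)
    for Lx in (L,np.radians(45),np.radians(55)):
        u=ex*np.cos(Lx)+np.array([0,0,1])*np.sin(Lx);n=np.cross(-ey,u)
        r=[]
        for nm in('tip','band','dot'):
            for ci,cam in enumerate((a,b)):
                e0,v0=ray(cam,v['hub'][ci]);hh=h  # intersect with plane through hub
                e,w=ray(cam,v[nm][ci]);x=e+w*(((h-e)@n)/(w@n))
                e,w=ray(cam,v['hub'][ci]);x0=e+w*(((h-e)@n)/(w@n))
                dd=x-x0; r.append((nm,round(float(np.arctan2(-(dd@ey),dd@u)),3),round(float(np.linalg.norm(dd))*1000,1)))
        print(round(Lx,2),r)
E
python3 m.py
```

```text
pads (array([ 0.46639089, -0.210127  ,  0.05334744]), np.float64(0.0009237205332834472)) (array([ 0.51405978, -0.14308694,  0.05585951]), np.float64(0.00035161283319420835)) 0.08229825405875026
[ 0.4609577  -0.21442761  0.059     ] [ 0.46559122 -0.21000536  0.059     ]
[ 0.51069558 -0.1458209   0.059     ] [ 0.51351253 -0.14329209  0.059     ]
yaw -0.6181041851176521
origin [ 0.53260422 -0.20674051  0.05460347]
o hub [ 0.0544 -0.0365  0.0771] 0.0001
o tip [ 0.0691 -0.0163  0.0852] 0.0004
o band [ 0.0746 -0.045   0.0859] 0.0003
o dot [ 0.0415 -0.0354  0.0665] 0.0004
lean 0.6859110499720952
0.69 [('tip', -0.78, 23.9), ('tip', -0.835, 26.9), ('band', 0.589, 26.2), ('band', 0.353, 26.0), ('dot', -3.066, 16.8), ('dot', -3.078, 16.5)]
0.79 [('tip', -0.717, 22.8), ('tip', -0.798, 27.5), ('band', 0.65, 27.8), ('band', 0.342, 27.5), ('dot', -2.967, 17.4), ('dot', -3.071, 17.7)]
0.96 [('tip', -0.573, 21.5), ('tip', -0.71, 29.4), ('band', 0.734, 31.2), ('band', 0.316, 31.6), ('dot', -2.807, 19.2), ('dot', -3.06, 20.7)]
b hub [0.0539 0.0325 0.077 ] 0.0005
b tip [0.0703 0.0545 0.0843] 0.0003
b band [0.0744 0.0422 0.0868] 0.0004
b dot [0.0416 0.0339 0.066 ] 0.0006
lean 0.7327340746560875
0.73 [('tip', -0.733, 23.6), ('tip', -0.774, 29.4), ('band', -0.1, 22.7), ('band', -0.311, 27.2), ('dot', -3.063, 16.5), ('dot', -3.057, 16.6)]
0.79 [('tip', -0.694, 23.0), ('tip', -0.75, 29.8), ('band', -0.039, 22.8), ('band', -0.291, 28.0), ('dot', -3.004, 16.8), ('dot', -3.05, 17.3)]
0.96 [('tip', -0.531, 21.5), ('tip', -0.653, 31.8), ('band', 0.163, 24.2), ('band', -0.218, 31.8), ('dot', -2.82, 18.5), ('dot', -3.028, 20.2)]
```

```bash
python3 - <<'E'
from h import *
a=read_camera('scene');b=read_camera('top')
for px in [(207,28),(195,0),(150,50),(15,60),(40,130),(95,160),(130,115)]:
  print(px,[(z,atz(b,px,z).round(3)[:2].tolist(),proj(a,atz(b,px,z)).round().tolist()) for z in(0,.1,.2,.3,.4,.5)])
for c in [(.415,.11,.3),(.43,.0,.3),(.38,.2,.3)]: print(c,proj(b,c))
E
cat > fit.py <<'E'
from h import *
from scipy.optimize import least_squares
a=read_camera('scene');b=read_camera('top')
S=lambda x,y:(140+(y+.5)/600*140-.5,215+(x+.5)/600*140-.5)
T=lambda x,y:(150+(y+.5)/600*125-.5,205+(x+.5)/600*125-.5)
obs=dict(op=((223.2,260),(248.8,273)),bp=((195.9,243),(224,238.3)),
 ot=(S(442,187),T(453,180)),oB=((190.8,328.1),(193.3,313.2)),od=((201.5,308),(206.3,299)),
 bt=(S(370,104),T(309,77)),bB=((165.5,306),(167.3,275.3)),bd=((181.2,291.8),(186,269.3)),
 oh=(S(431,238),T(474,243)),bh=(S(358,152),T(330,146)))
def model(p):
    x,y,yaw,cx,cy,cz,L,rd,ob,bb,rb,rn,hh=p[:13]
    c,s=np.cos(yaw),np.sin(yaw)
    W=lambda q:np.array([x+c*q[0]-s*q[1],y+s*q[0]+c*q[1],q[2]])
    o={'op':W((-.052,-.042,.0585)),'bp':W((-.052,.042,.0585))}
    u=np.array([np.cos(L),0,np.sin(L)]);n=np.array([-np.sin(L),0,np.cos(L)]);r=np.array([0,-1.,0])
    for k,sg,ba in(('o',-1,ob),('b',1,bb)):
        C=np.array([cx,sg*cy,cz]);f=lambda R,t,h=0:W(C+R*(np.cos(t)*u+np.sin(t)*r)+h*n)
        o[k+'t']=f(rn,-.9,hh*.7);o[k+'d']=f(rd,np.pi);o[k+'B']=f(rb,ba-.9);o[k+'h']=f(0,0,hh)
    return o
def res(p):
    o=model(p);R=[]
    for i,d in enumerate((a,b)):
        dd=dict(d);dd['eye']=np.array(d['eye'])+p[13+3*i:16+3*i]
        for k in obs:R+=list((proj(dd,o[k])-obs[k][i])/.5)
    return np.r_[R,p[13:]/.002,(p[10]-.026)/.001,(p[11]-.026)/.001,(p[12]-.002)/.002]
p0=np.r_[.532,-.207,-.62,.054,.036,.075,.75,.017,1.2,.5,.026,.026,.002,np.zeros(6)]
s=least_squares(res,p0);p=s.x
J=np.linalg.inv(s.jac.T@s.jac)
print(p.round(4).tolist(),'cost',s.cost);print('sd',np.sqrt(np.diag(J)).round(4)[:13])
o=model(p);print(o['op'],o['bp']);print((s.fun[:40]*.5).reshape(2,-1,2).round(1).tolist())
np.save('p.npy',p)
E
python3 fit.py
```

```text
(207, 28) [(0, [0.56, 0.308], [149.0, 99.0]), (0.1, [0.542, 0.256], [119.0, 100.0]), (0.2, [0.525, 0.204], [84.0, 100.0]), (0.3, [0.507, 0.151], [43.0, 102.0]), (0.4, [0.489, 0.099], [-7.0, 104.0]), (0.5, [0.472, 0.047], [-67.0, 108.0])]
(195, 0) [(0, [0.586, 0.372], [138.0, 90.0]), (0.1, [0.566, 0.314], [110.0, 90.0]), (0.2, [0.546, 0.256], [76.0, 91.0]), (0.3, [0.526, 0.198], [36.0, 93.0]), (0.4, [0.506, 0.14], [-11.0, 95.0]), (0.5, [0.486, 0.082], [-68.0, 100.0])]
(150, 50) [(0, [0.682, 0.268], [131.0, 147.0]), (0.1, [0.654, 0.22], [103.0, 146.0]), (0.2, [0.625, 0.171], [70.0, 146.0]), (0.3, [0.596, 0.123], [30.0, 146.0]), (0.4, [0.567, 0.074], [-17.0, 147.0]), (0.5, [0.538, 0.026], [-73.0, 149.0])]
(15, 60) [(0, [0.995, 0.271], [85.0, 221.0]), (0.1, [0.937, 0.222], [62.0, 220.0]), (0.2, [0.879, 0.173], [34.0, 218.0]), (0.3, [0.822, 0.125], [1.0, 217.0]), (0.4, [0.764, 0.076], [-38.0, 215.0]), (0.5, [0.706, 0.027], [-86.0, 214.0])]
(40, 130) [(0, [0.929, 0.106], [106.0, 255.0]), (0.1, [0.877, 0.073], [80.0, 253.0]), (0.2, [0.825, 0.039], [50.0, 251.0]), (0.3, [0.774, 0.006], [13.0
[... 623 characters left out ...]
, 0.0, 0.3) [257.85482345 123.05042716]
(0.38, 0.2, 0.3) [290.98106372  -8.14703792]
[0.5308, -0.2083, -0.627, 0.0551, 0.0346, 0.0781, 0.5223, 0.0161, 1.2724, 0.4871, 0.0243, 0.0267, 0.0017, 0.0008, 0.0007, 0.0013, -0.0008, -0.0007, 0.0002] cost 7.056583274699815
sd [0.0017 0.0016 0.0048 0.0007 0.0003 0.001  0.0295 0.0006 0.0393 0.0412
 0.0005 0.0006 0.0009]
[ 0.46401568 -0.21179577  0.0585    ] [ 0.51329872 -0.14377238  0.0585    ]
[[[-0.3, -0.2], [0.1, 0.0], [0.1, -0.3], [-0.1, 0.1], [0.1, 0.1], [0.1, -0.1], [0.0, 0.1], [-0.3, 0.0], [0.2, -0.1], [-0.1, 0.2]], [[0.5, 0.6], [-0.2, -0.1], [-0.2, -0.4], [-0.0, 0.2], [0.5, -0.0], [0.5, -0.2], [-0.4, -0.0], [0.0, 0.3], [0.1, -0.3], [-0.6, 0.0]]]
```

apply_moves --moves '[[[-2, 0, 0], [0, 0, 0], -1], [[-4, 0, 0], [0, 0, 0], -1], [[-6, 0, 0], [0, 0, 0], -1], [[-8, 0, 0], [0, 0, 0], -1], [[-9, 0, 0], [0, 0, 0], -1], [[-9, 0, 0], [0, 0, 0], -1]]' --force 20

```text
t: 2.45
eef_pos: [0.1916, 0.4058, 0.3043]
tool_rot: [-0.0, 0.845, 0.535, 0.0]
contact_force: [0.2, 0.7, 0.4]
gripper_width: 0.001
```

Run:
```python
from h import *
o=get_obs()
for k in o: print(k,np.round(o[k],4))
a=read_camera('scene');print(proj(a,[0,0,0]),proj(a,[0,0,.3]),proj(a,o['eef_pos']))
b=read_camera('top');print([(p,atz(b,p,0).round(3)) for p in((365,165),(365,275),(235,10),(268,105),(290,200),(305,260))])
```

```text
t 2.45
q [-1.2586e+00  1.0170e-01 -1.1100e-02  2.0705e+00  1.4000e-03  9.6890e-01
 -1.4030e-01]
joint_vel [ 0.0007  0.0434  0.0011 -0.0625  0.0012 -0.0116  0.0017]
joint_torque [ 4.92000e-02 -3.42908e+01  1.94300e-01 -2.46043e+01 -1.38000e-02
  2.11000e-01 -4.25000e-02]
eef_pos [0.1916 0.4058 0.3043]
tool_rot [-1.000e-04  8.446e-01  5.355e-01  2.000e-04]
contact_force [0.1676 0.707  0.4138]
torque [ 0.0569 -0.0018 -0.0003]
gripper_width 0.0011
[378.97125208 -31.56630615] [ 218.37728812 -130.2774388 ] [  88.63765414 -109.08631091]
[((365, 165), array([0.241, 0.006, 0.   ])), ((365, 275), array([ 0.242, -0.212,  0.   ])), ((235, 10), array([0.501, 0.343, 0.   ])), ((268, 105), array([0.433, 0.135, 0.   ])), ((290, 200), array([ 0.389, -0.061,  0.   ])), ((305, 260), array([ 0.359, -0.182,  0.   ]))]
```

```bash
cat > rel.py <<'E'
from h import *
def rel(wps):
    o=get_obs();R=Q(o['tool_rot']);p=np.array(o['eef_pos'])
    for w in wps: print(np.round(R.T@(np.array(w)-p)/.025,2).tolist())
    print('xaz',np.degrees(np.arctan2(R[1,0],R[0,0])))
E
python3 - <<'E'
from rel import *
w=[]
for az,r in [(60,.42),(53,.39),(46,.37),(39,.36),(32,.36),(25,.36),(18,.36),(11,.37),(4,.38),(-3,.39),(-9,.41),(-15,.44),(-20,.47)]:
    t=np.radians(az);w.append((r*np.cos(t),r*np.sin(t),.3))
w.append((.4591,-.2083,.25));w.append((.4591,-.2083,.2));rel(w)
E
```

```text
[-1.3, 1.39, 0.17]
[-2.76, 3.18, 0.17]
[-4.02, 4.76, 0.17]
[-5.07, 6.26, 0.17]
[-5.93, 7.79, 0.17]
[-6.97, 9.21, 0.16]
[-8.17, 10.49, 0.16]
[-9.29, 11.94, 0.16]
[-10.61, 13.26, 0.16]
[-12.13, 14.44, 0.15]
[-13.45, 15.75, 0.15]
[-14.91, 17.32, 0.15]
[-16.32, 18.72, 0.15]
[-17.74, 20.17, 2.14]
[-17.75, 20.17, 4.14]
xaz 64.74797422549774
```

apply_moves --moves '[[[-1.3, 1.4, 0.2], [0, 0, 0], -1], [[-2.8, 3.2, 0.2], [0, 0, 0.2], -1], [[-4.0, 4.8, 0.2], [0, 0, 0.4], -1], [[-5.1, 6.3, 0.2], [0, 0, 0.6], -1], [[-5.9, 7.8, 0.2], [0, 0, 0.8], -1], [[-7.0, 9.2, 0.2], [0, 0, 1.07], -1], [[-8.2, 10.5, 0.2], [0, 0, 1.07], -1], [[-8.2, 10.5, 0.2], [0, 0, 1.07], -1], [[-8.2, 10.5, 0.2], [0, 0, 1.07], -1]]'

```text
t: 3.68
eef_pos: [0.3427, 0.1104, 0.2991]
tool_rot: [0.0, 0.891, 0.454, 0.0]
contact_force: [-0.9, 0.9, -1.0]
gripper_width: 0.002
```

Run:
```python
from rel import *
o=get_obs();print(np.round(o['q'],3),o['eef_pos'],o['contact_force'])
snap('top','t1.png')
w=[]
for az,r in [(11,.37),(4,.38),(-3,.39),(-9,.41),(-15,.44),(-20,.47)]:
    t=np.radians(az);w.append((r*np.cos(t),r*np.sin(t),.3))
w.append((.4591,-.2083,.25));w.append((.4591,-.2083,.17));rel(w)
```

```text
[-0.875 -0.087  0.372  2.266  0.039  0.956  0.417] [0.34265329 0.11042602 0.29913629] [-0.93377193  0.87919822 -0.98520393]
[-0.81, 1.62, -0.04]
[-1.87, 3.16, -0.04]
[-3.14, 4.6, -0.04]
[-4.2, 6.13, -0.04]
[-5.34, 7.94, -0.04]
[-6.47, 9.58, -0.03]
[-7.6, 11.26, 1.97]
[-7.6, 11.26, 5.17]
xaz 54.11011761615055
```

View pics/t1.png

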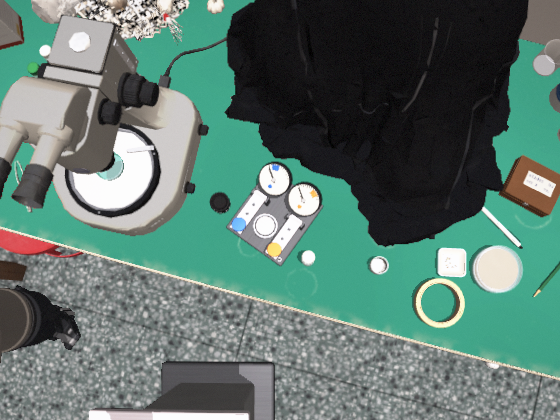

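apply_moves --moves '[[[-0.8, 1.6, 0], [0, 0, 0], -1], [[-1.9, 3.2, 0], [0, 0, 0], -1], [[-3.1, 4.6, 0], [0, 0, 0], -1], [[-4.2, 6.1, 0], [0, 0, 0], -1], [[-5.3, 7.9, 0], [0, 0, 0], -1], [[-6.5, 9.6, 0], [0, 0, 0], -1], [[-7.6, 11.26, 1], [0, 0, 0], -1], [[-7.6, 11.26, 3], [0, 0, 0], -1], [[-7.6, 11.26, 4.6], [0, 0, 0], -1], [[-7.6, 11.26, 5.2], [0, 0, 0], -1], [[-7.6, 11.26, 5.2], [0, 0, 0], -1], [[-7.6, 11.26, 5.2], [0, 0, 0], -1]]'

```text
t: 5.22
eef_pos: [0.4593, -0.2095, 0.1702]
tool_rot: [0.001, 0.891, 0.455, 0.001]
contact_force: [0.3, -0.3, -0.1]
gripper_width: -0.004
```

Run:
```python
from rel import *
import cv2
o=get_obs();print(np.round(o['q'],3),o['eef_pos'],o['contact_force'])
a=snap('scene','s2.png');b=snap('top','t2.png')
tip=np.array(o['eef_pos'])-[0,0,.0726];print('tip',tip,proj(a,tip),proj(b,tip))
s=cv2.imread('pics/s2.png')[120:260,215:355];t=cv2.imread('pics/t2.png')[150:275,205:330]
cv2.imwrite('pics/z2.png',np.hstack([cv2.resize(s,(400,400),interpolation=2),cv2.resize(t,(400,400),interpolation=2)]))
rel([(.4591,-.2083,.0726+.059)])
```

```text
[-0.236  0.46   0.682  2.109 -0.443  0.713  1.681] [ 0.45934142 -0.20951564  0.170221  ] [ 0.30833984 -0.34957771 -0.09478356]
tip [ 0.45934142 -0.20951564  0.097621  ] [204.41349678 256.08449477] [250.23023853 271.78006592]
[0.04, -0.04, 1.55]
xaz 54.07240359510928
```

View pics/z2.png

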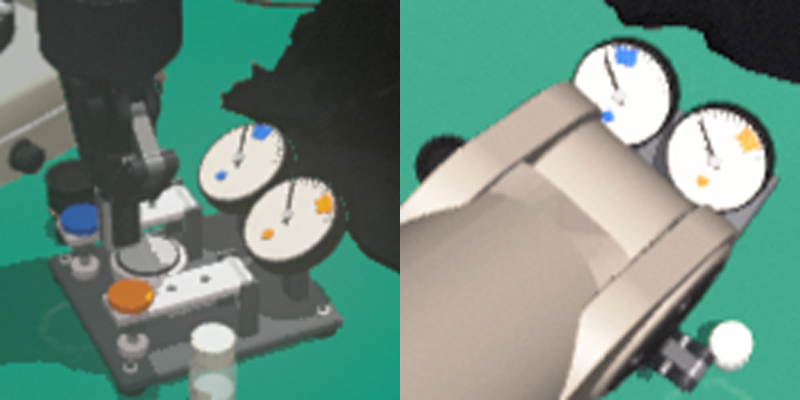

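View pics/s2.png

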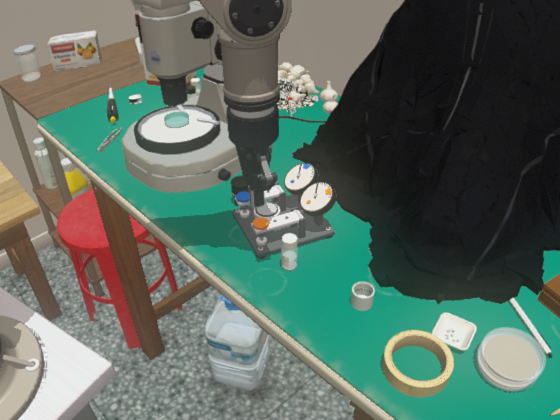

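apply_moves --moves '[[[0, 0, 0.8], [0, 0, 0], -1], [[0, 0, 1.3], [0, 0, 0], -1], [[0, 0, 1.5], [0, 0, 0], -1], [[0, 0, 1.65], [0, 0, 0], -1], [[0, 0, 1.8], [0, 0, 0], -1], [[0, 0, 1.8], [0, 0, 0], -1], [[0, 0, 1.8], [0, 0, 0], -1]]'

```text
t: 6.2
eef_pos: [0.458, -0.2093, 0.124]
tool_rot: [-0.0, 0.891, 0.454, -0.0]
contact_force: [-2.2, 2.5, 5.1]
gripper_width: -0.002
```

```bash
cat > look.py <<'E'
import sys
from rel import *
import cv2
n=sys.argv[1]
o=get_obs();print(o['t'],np.round(o['eef_pos'],4),np.round(o['contact_force'],2),np.round(o['torque'],3),'tipz',o['eef_pos'][2]-.0726)
a=snap('scene',f's{n}.png');b=snap('top',f't{n}.png')
s=cv2.imread(f'pics/s{n}.png')[130:250,225:345];t=cv2.imread(f'pics/t{n}.png')[150:230,250:330]
cv2.imwrite(f'pics/z{n}.png',np.hstack([cv2.resize(s,(400,400),interpolation=2),cv2.resize(t,(400,400),interpolation=2)]))
E
python3 look.py 3
```

```text
6.2 [ 0.458  -0.2093  0.124 ] [-2.16  2.54  5.12] [ 0.5    0.666 -0.033] tipz 0.05135286958749746
```

View pics/z3.png

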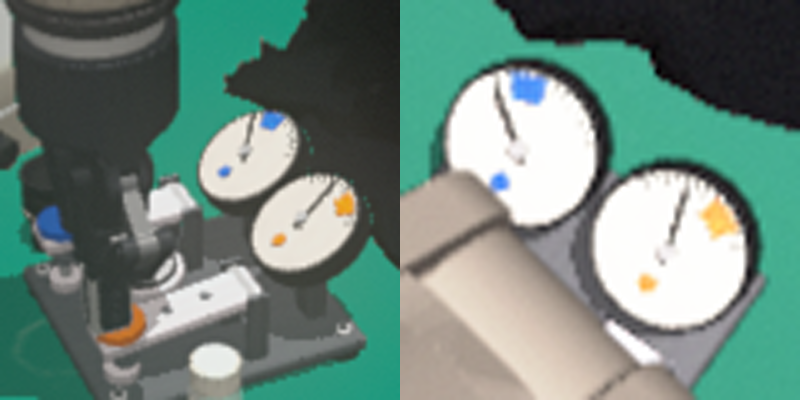

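```bash
cat > ang.py <<'E'
from h import *
p=np.load('p.npy')
a=read_camera('scene');b=read_camera('top')
def pts(k,ang,rn=None):
    x,y,yaw,cx,cy,cz,L,rd,ob,bb,rb,r,hh=p[:13]; r=rn or r
    c,s=np.cos(yaw),np.sin(yaw);u=np.array([np.cos(L),0,np.sin(L)]);n=np.array([-np.sin(L),0,np.cos(L)])
    q=np.array([cx,(-1 if k=='o' else 1)*cy,cz])+r*(np.cos(ang-.9)*u+np.sin(ang-.9)*np.array([0,-1,0]))+hh*.7*n
    w=np.array([x+c*q[0]-s*q[1],y+s*q[0]+c*q[1],q[2]]);o=[]
    for i,d in enumerate((a,b)):
        dd=dict(d);dd['eye']=np.array(d['eye'])+p[13+3*i:16+3*i];o.append(proj(dd,w))
    return o
def dark(k):
    # needle angle by darkness along the needle line
    A=np.arange(-.1,1.9,.01);R=np.linspace(.010,.022,13);out=[]
    for i,d in enumerate((a,b)):
        g=cv2.cvtColor(d['color'],cv2.COLOR_RGB2GRAY).astype(np.float32)
        v=[np.mean([cv2.getRectSubPix(g,(1,1),(float(q[1]),float(q[0])))[0,0] for q in (pts(k,t,r)[i] for r in R)]) for t in A]
        v=cv2.GaussianBlur(np.array(v,np.float32).reshape(1,-1),(0,0),3).ravel()
        out.append((round(float(A[v.argmin()]),2),int(v.min()),int(np.median(v))))
    return out
if __name__=='__main__': print('orange needle',dark('o'),'band',p[8].round(3),'blue needle',dark('b'),'band',p[9].round(3))
E
python3 ang.py
```

```text
orange needle [(0.61, 136, 216), (0.6, 143, 247)] band 1.272 blue needle [(-0.08, 140, 217), (-0.1, 134, 252)] band 0.487
```

apply_moves --moves '[[[0, 0, 0.08], [0, 0, 0], -1], [[0, 0, 0.16], [0, 0, 0], -1], [[0, 0, 0.22], [0, 0, 0], -1], [[0, 0, 0.22], [0, 0, 0], -1]]'

```text
t: 6.9
eef_pos: [0.4583, -0.2095, 0.1185]
tool_rot: [-0.0, 0.891, 0.454, 0.0]
contact_force: [-3.8, 3.4, 6.2]
gripper_width: -0.003
```

```bash
python3 look.py 4; python3 ang.py
```

```text
6.9 [ 0.4583 -0.2095  0.1185] [-3.8   3.36  6.18] [0.621 0.7   0.045] tipz 0.0458613439463926
orange needle [(1.09, 139, 226), (1.07, 152, 253)] band 1.272 blue needle [(-0.08, 140, 217), (-0.1, 135, 252)] band 0.487
```

View pics/z4.png

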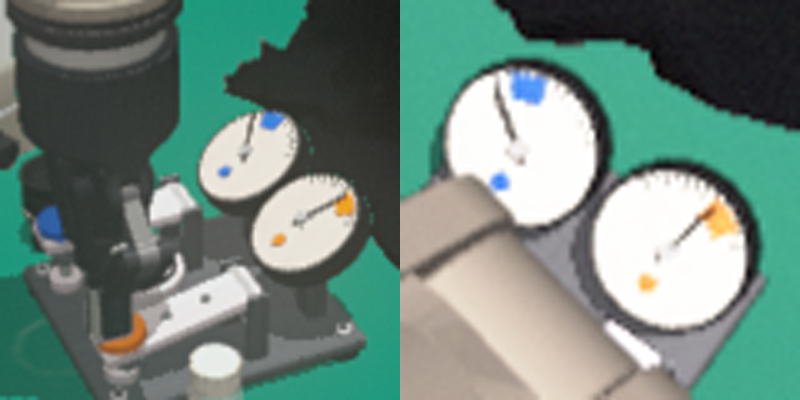

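apply_moves --moves '[[[0, 0, 0.03], [0, 0, 0], -1], [[0, 0, 0.06], [0, 0, 0], -1], [[0, 0, 0.06], [0, 0, 0], -1]]'

```text
t: 7.48
eef_pos: [0.4583, -0.2096, 0.1171]
tool_rot: [0.0, 0.891, 0.454, 0.0]
contact_force: [-3.4, 3.1, 6.3]
gripper_width: -0.004
```

```bash
python3 look.py 5; python3 ang.py
```

```text
7.475 [ 0.4583 -0.2096  0.1171] [-3.38  3.12  6.31] [ 0.566  0.687 -0.017] tipz 0.044472931339367666
orange needle [(1.2, 134, 227), (1.19, 156, 253)] band 1.272 blue needle [(-0.08, 140, 217), (-0.1, 133, 252)] band 0.487
```

View pics/z5.png

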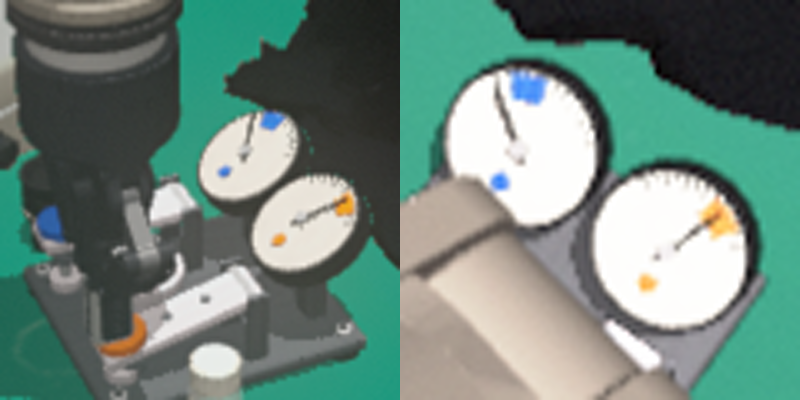

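apply_moves --moves '[[[0, 0, 0], [0, 0, 0], -1], [[0, 0, 0], [0, 0, 0], -1], [[0, 0, 0], [0, 0, 0], -1], [[0, 0, 0], [0, 0, 0], -1], [[0, 0, 0], [0, 0, 0], -1], [[0, 0, 0], [0, 0, 0], -1], [[0, 0, 0], [0, 0, 0], -1], [[0, 0, -0.2], [0, 0, 0], -1], [[0, 0, -0.4], [0, 0, 0], -1], [[0, 0, -0.7], [0, 0, 0], -1], [[0, 0, -1.2], [0, 0, 0], -1], [[0, 0, -2], [0, 0, 0], -1], [[0, 0, -2], [0, 0, 0], -1], [[0, 0, -2], [0, 0, 0], -1]]'

```text
t: 9.43
eef_pos: [0.4583, -0.2094, 0.1668]
tool_rot: [0.0, 0.891, 0.454, 0.0]
contact_force: [-0.2, -0.2, 0.3]
gripper_width: -0.001
```

```bash
python3 look.py 6; python3 ang.py; python3 -c "
from rel import *
rel([(.5092,-.1409,.0726+.085),(.5092,-.1409,.0726+.055)])"
```

```text
9.425 [ 0.4583 -0.2094  0.1668] [-0.25 -0.2   0.3 ] [-0.005 -0.016 -0.025] tipz 0.09423488093333707
orange needle [(-0.07, 132, 224), (-0.04, 150, 251)] band 1.272 blue needle [(-0.08, 140, 216), (-0.1, 135, 252)] band 0.487
[3.42, 0.05, 0.35]
[3.42, 0.05, 1.55]
xaz 54.040754493382984
```

View pics/z6.png

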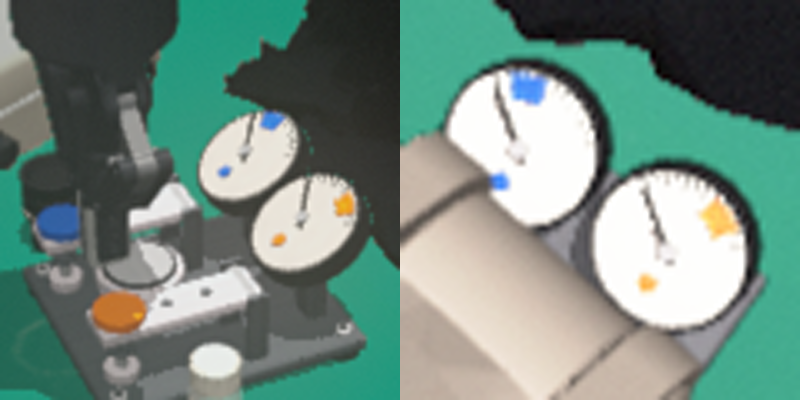

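apply_moves --moves '[[[1.2, 0, 0], [0, 0, 0], -1], [[2.4, 0, 0], [0, 0, 0], -1], [[3.42, 0.05, 0], [0, 0, 0], -1], [[3.42, 0.05, 0.4], [0, 0, 0], -1], [[3.42, 0.05, 0.9], [0, 0, 0], -1], [[3.42, 0.05, 1.2], [0, 0, 0], -1], [[3.42, 0.05, 1.35], [0, 0, 0], -1], [[3.42, 0.05, 1.45], [0, 0, 0], -1], [[3.42, 0.05, 1.5], [0, 0, 0], -1], [[3.42, 0.05, 1.5], [0, 0, 0], -1]]'

```text
t: 10.88
eef_pos: [0.5094, -0.1413, 0.1296]
tool_rot: [0.0, 0.891, 0.454, 0.0]
contact_force: [-1.9, -0.4, 2.6]
gripper_width: -0.003
```

```bash
python3 look.py 7; python3 ang.py
```

```text
10.875 [ 0.5094 -0.1413  0.1296] [-1.88 -0.35  2.61] [-0.23   0.427 -0.017] tipz 0.05699367606952652
orange needle [(-0.07, 130, 222), (-0.04, 147, 250)] band 1.272 blue needle [(0.13, 134, 214), (0.15, 129, 252)] band 0.487
```

View pics/z7.png

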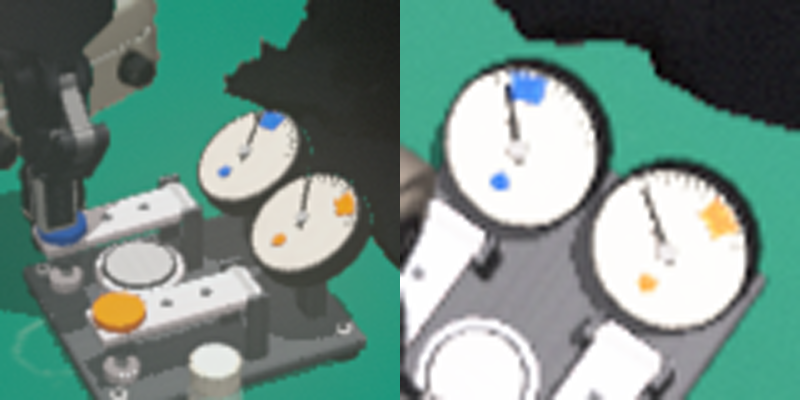

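apply_moves --moves '[[[0, 0, 0.05], [0, 0, 0], -1], [[0, 0, 0.1], [0, 0, 0], -1], [[0, 0, 0.13], [0, 0, 0], -1], [[0, 0, 0.13], [0, 0, 0], -1]]'

```text
t: 11.58
eef_pos: [0.5095, -0.141, 0.1261]
tool_rot: [-0.0, 0.891, 0.454, 0.0]
contact_force: [-2.1, -1.1, 3.8]
gripper_width: -0.001
```

```bash
python3 look.py 8; python3 ang.py
```

```text
11.575 [ 0.5095 -0.141   0.1261] [-2.1  -1.06  3.8 ] [-0.172  0.493 -0.004] tipz 0.05351271054762069
orange needle [(-0.07, 131, 222), (-0.04, 147, 250)] band 1.272 blue needle [(0.43, 121, 224), (0.44, 116, 252)] band 0.487
```

View pics/z8.png

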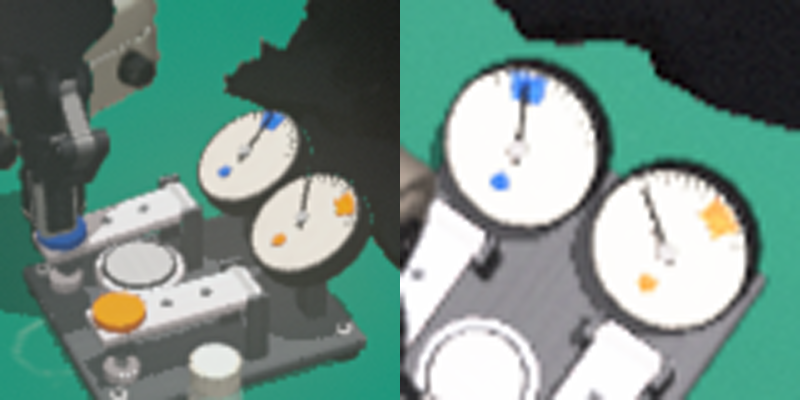

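Needle is mid-band (both views). Hold about a second, then release.

apply_moves --moves '[[[0, 0, 0], [0, 0, 0], -1], [[0, 0, 0], [0, 0, 0], -1], [[0, 0, 0], [0, 0, 0], -1], [[0, 0, 0], [0, 0, 0], -1], [[0, 0, 0], [0, 0, 0], -1], [[0, 0, 0], [0, 0, 0], -1], [[0, 0, 0], [0, 0, 0], -1], [[0, 0, 0], [0, 0, 0], -1], [[0, 0, -0.1], [0, 0, 0], -1], [[0, 0, -0.3], [0, 0, 0], -1], [[0, 0, -0.7], [0, 0, 0], -1], [[0, 0, -1.4], [0, 0, 0], -1], [[0, 0, -2.4], [0, 0, 0], -1], [[0, 0, -3], [0, 0, 0], -1], [[0, 0, -3], [0, 0, 0], -1], [[0, 0, -3], [0, 0, 0], -1]]'

```text
t: 13.78
eef_pos: [0.5092, -0.1407, 0.2008]
tool_rot: [-0.0, 0.891, 0.454, -0.0]
contact_force: [-0.2, -0.0, -0.7]
gripper_width: 0.003
```

```bash
python3 look.py 9; python3 ang.py; python3 -c "
import cv2,numpy as np
from h import *
for f,c in(('t0','top'),('t9','top'),('s0','scene'),('s9','scene')):
  im=cv2.imread(f'pics/{f}.png');hsv=cv2.cvtColor(im,cv2.COLOR_BGR2HSV)
  m=np.zeros((420,560),np.uint8);m[140:275,205:350]=cv2.inRange(hsv,(10,130,100),(25,255,255))[140:275,205:350]
  n,l,st,ce=cv2.connectedComponentsWithStats(m);print(f,[(int(st[i,4]),ce[i].round(1).tolist()) for i in range(1,n) if st[i,4]>3])
for n in('vial','cap','eyepiece'): print(n,[[x['pixel'] for x in look_for(c,n)[:1]] for c in('scene','top')])
"
```

```text
13.775 [ 0.5092 -0.1407  0.2008] [-0.18 -0.03 -0.65] [ 0.05  -0.058 -0.008] tipz 0.12815196022132253
orange needle [(-0.07, 130, 222), (-0.04, 150, 250)] band 1.272 blue needle [(-0.08, 138, 214), (-0.1, 134, 252)] band 0.487
t0 [(24, [313.2, 193.3]), (7, [299.0, 206.3]), (129, [272.8, 248.9])]
t9 [(23, [313.2, 193.4]), (5, [298.8, 206.4]), (73, [271.0, 247.5]), (5, [278.0, 253.8])]
s0 [(26, [328.1, 190.8]), (6, [308.0, 201.5]), (144, [260.1, 223.2])]
s9 [(26, [328.1, 190.8]), (6, [308.0, 201.5]), (144, [260.1, 223.2])]
vial [[[253.6, 288.8]], [[255.5, 310.5]]]
cap [[], [[263.3, 379.7]]]
eyepiece [[[182.2, 240.2]], []]
```

View pics/z9.png

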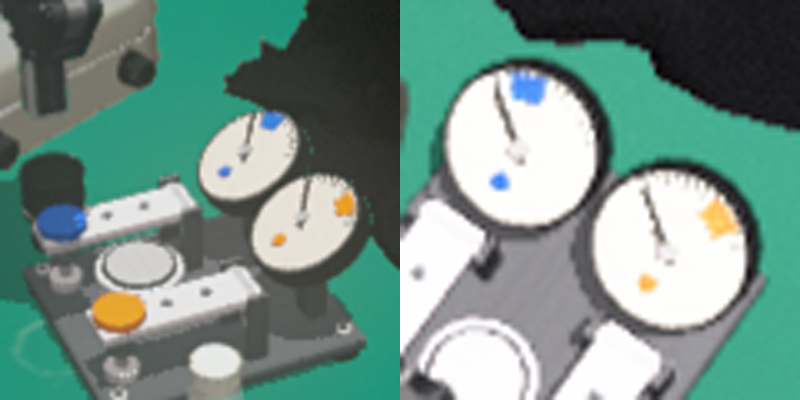

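Both needles are back at rest, the mount hasn't moved, and the gripper is clear.

```bash
python3 -c "
from station import *
print(hand_in())"
```

```text
the job is handed in; nothing more can be done
None
```

I pressed and released both corners in the order asked, orange then blue. The job was handed in at about 13.8 s of the 51 s allowed.

| Corner | Needle reading when held | Fitted middle of band | Hold | After release |
|---|---|---|---|---|
| Orange | about 1.20 rad | 1.27 rad | just over 1 s | back at rest |
| Blue | about 0.44 rad | 0.49 rad | just over 1 s | back at rest |

- **Needles:** I lowered each pad in steps and looked between them. Each needle came into its band from below and was not seen past the band in any picture.
- **Reading error:** My needle readings at rest were 0.04 to 0.10 rad low, where they should read zero. That is well inside the ±0.25 rad the band allows, and the needles visibly stood in their bands.
- **Mount:** In the scene view, the orange pad, the orange band and the dial dot are at the same pixels as at the start.
- **Vial, eyepiece and cap:** The vial still appears where it was in both views. The eyepiece was confirmed only in the scene view and the cap only in the top view, because the network reported nothing for them in the other one.
- **Gripper:** The fingertips ended about 70 mm above the pads, touching nothing. The highest vertical force I read during pressing was about 6.3 N.

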